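# Reverse the ratchet and clamp the creamer tin

### The job

The ratchet clamp on the counter is still set to loosen: flip its red direction lever right over to the tighten side (green dot), then prove it by swinging the handle all the way back, counter-clockwise, to its stop, which must click round freely and leave the jaw where it is. Then work the handle clockwise, in as many strokes as it takes, until the jaws hold the creamer tin firmly, going by the resistance you feel so that the tin is not crushed, and let go. Do not touch the tin itself, and leave everything else on the counter alone.

Things in the scene. Friction and masses are not known exactly. Their poses are not given: they have to be found in the camera images.
- clamp: tin clamp fixed to the counter: dark steel base plate 12 mm thick, 115 x 250 mm. Origin: on the counter under the vertical ratchet axis. Its z is up, the handle at 0 points to its -x, the tin stands at its -y side. A fixed blue V jaw stands at y -165 mm, 72 mm high; a blue jaw with a black pad slides along -y towards it, driven by the ratchet's spindle, 12 mm per rad.
- handle (a joint): angle of the ratchet handle about the vertical ratchet axis: 0 = pointing to the clamp's -x, growing CLOCKWISE seen from above (swinging to the clamp's +y side). Stops at -0.75 and +0.75. Lever on tighten: clockwise swings turn the spindle (20 teeth: up to 0.31 rad of play first) and close the jaw, counter-clockwise ones only click, about 1 N at the grip. Lever on loosen: the other way.
- handle_grip (a point): point on the axis of the handle's upright black grip (round, 22 mm across, 47 to 103 mm above the counter), 80 mm above the counter, 130 mm from the ratchet axis. The flat steel arm under it is 20 mm wide, top at 47 mm
- ratchet_axis (a point): centre of the steel ratchet head's top face (80 mm across, 47 mm above the counter), on the ratchet axis. The turned spindle stays put. Turning it with the jaw free takes a steady 4 to 6 N along the grip's path (0.8 N m about the axis at most); on the tin this climbs. Tin properly clamped: about 3 N (0.4 N m) more than with the jaw free, pad at 35 N. Crushed: about 7 N more.
- dir_lever (a joint): angle of the red direction lever relative to the handle. -0.42 = loosen (tab at the white dot, clamp's +y side when the handle is at 0), +0.42 = tighten (tab at the green dot, -y side). Stops at both ends; stays where it is left; about 2 N at the tab moves it.
- lever_tab (a point): point on the lever's upright red tab (10 mm thick across its swing, 16 mm long, 50 to 82 mm above the counter), 72 mm above the counter. The lever's pivot is on the handle arm, 48 mm from the ratchet axis; the tab is 44 mm from the pivot, back over the head's centre, and swings 18 mm to either side.
- pad_face (a point): centre of the rubber pad's face on the moving jaw, 41 mm above the counter, 44 mm wide; it faces the tin (clamp's -y). The pad is sprung: it gives about 1 mm for each 16 N. With the jaw free it stands 10 to 20 mm from touching; closing pushes the tin up to 4 mm into the V jaw.
- tin: creamer tin with a blue lid, 82 mm tall, body about 52 mm across, lid 55 mm, standing loose on the base plate between the jaws. Origin at the centre of its underside.
- pad: the black rubber pad block of the moving jaw; its origin lies on the clamp's ratchet axis, not on the pad, and moves with the pad along the clamp's y
- spare_tin: second creamer tin, 56 mm across, 94 mm tall, bystander at the left
- sugar_bowl: small glass sugar bowl, 77 mm across, 54 mm tall, bystander at the front left
- blue_mug: blue mug, 85 mm across, 96 mm tall, bystander at the right
There are look-alikes about, which are no part of the job. Leave any pink look-alike of the tin alone.

How it is judged:
On the way, in this order (a step that is already met when the one before it is completed fails the run):
1. the direction lever is over on the tighten side (value of joint dir_lever above 0.34 rad), for 0.2 s.
2. the handle has been swung back counter-clockwise to its stop (within 0.12 rad) and the jaw is still within 3 mm of its starting place (value of joint handle below -0.63 rad and value of joint dir_lever above 0.34 rad and distance of pad_face from where it was at the start of the episode below 0.003 m), for 0.1 s.
3. the pad presses the tin with at least 20 N (contact force between pad and tin above 20 N), for 0.2 s.
At the end, for the whole second after the job is handed in: The tin stands upright (within 0.1 rad) and still between the jaws, pressed by the pad with 20 to 55 N, and the lever is still on the tighten side (contact force between pad and tin between 20 and 55 N and value of joint dir_lever above 0.34 rad and angle between tin's own z axis and vertical below 0.1 rad and linear speed of tin below 0.02 m/s); the robot touches nothing.
It fails at once if the tin is crushed: the pad presses it with more than 75 N (contact force between pad and tin above 75 N).
It fails at once if the robot touches the tin (contact force between the arm and tin above 1 N).
It fails at once if the robot's fingers touch the tin (contact force between the fingers and tin above 1 N).
It fails at once if a bystander is moved by more than 20 mm (distance of any of spare_tin, sugar_bowl, blue_mug from where it was at the start of the episode above 0.02 m).
It also fails if it takes over 67 s, if anything falls off the work surface, if the arm or the gripper's body presses on something with over 40 N, if the wrist force passes 120 N, or if a joint passes its speed limit or range.

### The arm

A 6-joint arm with a two-finger parallel gripper is mounted at the origin on a cart in front of the work surface, level with it; the furniture and walls round the work are solid. World frame = base frame: x ahead of the robot, y to its left, z up, the work surface at z = 0. Lengths are in m, angles in rad, forces in N, time in s.
With the tool pointing down it reaches from about 0.425 to 0.95 m from the base axis. Payload 3.5 kg.
Tool frame: the origin (TCP) lies at the very end of the fingers, on their centre line; the grasp point (between the pads) lies ctrl.hold_point_z behind it (ctrl.hold_point_z is the distance from the TCP to the grasp point, in m); y points along the fingers, x is the direction in which the jaws open and shut, and the axes are right-handed (so a half turn about y gives the same grasp; the last joint's range is limited). The gripper opens to 85 mm and grips with 20 to 120 N. Pads are 22 mm wide; open, the fingers measure 114 mm over their backs; the gripper's body (76 mm by 85 mm) begins 54 mm behind the grasp point. The pads swing forward as they close: fully open they stand 13 mm farther back than shut.
Start: joints at [-1.466, 0.286, 1.577, -0, 1.279, -0.15], TCP at [0.17, -0.653, 0.211] pointing down, gripper open.
Joint ranges: [-2.77, 2.77], [-0.9, 2.22], [0.21, 2.48], [-1.53, 4.67], [0.24, 2.81], [-2.84, 2.84]. Speed limits (rad/s): [2.79, 2.79, 3.14, 3.14, 3.14, 3.14].

### API

Orientations are given as a unit quaternion [w, x, y, z].
In Python, from rig import ctrl, cams gives the robot as it stands.
- The arm moves only by the tool play_rows, never from a script. Its argument "rows" is a list of rows, each a list of 7 numbers: the shift along the tool's x, y, z in m, then the turn, a rotation vector about the tool's x, y, z in degrees, then the finger opening in m, from 0 to 0.0854. A call has 1 to 10 rows; each row is the pose to reach, as a shift and turn from the pose measured when the call began, along the tool's axes at that moment; what a row does not reach only later rows make up. A row lasts 1/8 s, in which the tool goes at most 62.5 mm and 10.7 degrees, less where a joint would pass 70% of its speed; a pose out of reach is approached as far as the arm can. A call with a gripper value outside its range is refused whole. The fingers move at their own pace and stop on an object; "grip_force" is the grip in N (left out, the last holds). Time passes only in rows, so rows that repeat a pose let the fingers close. It gives the time, the measured TCP pose, the force and the opening at its end, in the units of the state.
- ctrl.sense(): the state, without advancing time (a new reading comes with each control period).
- cams.get_image(name): name is "scene" or "top"; returns the picture (420x560x3 uint8, red, green, blue); there is no depth.
- cams.camera_params(name): a dict with "K" (3x3 intrinsics, pixels), "k1" (the pictures are not rectified: a ray, as slopes to the right and down, at radius r is drawn at 1 + k1 r^2 times it, then the intrinsics apply), "eye" and "orientation" of the camera in the world. Camera axes: x right, y down, z forward; pixel columns grow to the right and rows downward; lengths in m; the calibration is good to about 2 mm. A picture is of the moment at which its call begins. camera_params takes no time and is no camera call.
- ctrl.sign_off(): hands the job in, once; it reports no verdict.
Trained networks look in the newest picture that a camera, given by its name, has taken for a name from the list of things; names that differ only in an ending like _2 or _b are one class to them, and where a whole thing is asked for, a point or a joint stands for the part that bears it (a point fixed in the world has none). Each returns a list of dicts, best first, with "p" (0 to 1); they miss things now and then, are a little off and sometimes report something else, mostly with a low value. They report only what shows in the picture. A call takes as long as a camera call. They do not tell look-alikes from the thing itself.
- cams.look_for(camera, target): "at" ([row, column] in pixels, amid what is visible of it).
- cams.spot_point(camera, target): "at" ([row, column] in pixels: a listed point, or the origin of a listed thing).
The state is a dict: "time": time; "q": joint angles; "dq": joint speeds; "effort": joint torques, N m; "tool_pos": TCP position; "ee_rot": TCP orientation; "contact_force": force on the tool from outside, world axes, zero at the start; "ft_torque": the same for the moment, N m; "grip_width": finger opening in m.
Only numpy, scipy, OpenCV 4.12 (cv2) and the standard library are available. Lean on these libraries where they do the work, as an engineer would, in place of code of your own. Each camera call takes 0.05 s, during which the arm holds its last target. There are 200 camera calls.

## Working session

There is one attempt and no reset: what is moved stays moved. The work goes in short steps, Python scripts to look and compute and a tool call to move; the robot and the scene stay as the last step left them, time stands still between calls to the robot, and variables do not carry over. Pictures are saved under pics/ and viewed, about 8 in all and at most 12, crops included, and the job is handed in when it is done.

Besides the shell and the picture viewer there is one more tool, called after "Request:" by a JSON object that holds its "fn" and its "kwargs". play_rows: Moves the arm, as the interface text tells. Its arguments: {"type":"object","properties":{"rows":{"type":"array"},"grip_force":{"type":"number"}},"required":["rows"]}

```bash
ls; mkdir -p pics
cat > h.py <<'E'
import numpy as np, cv2
from rig import ctrl, cams
from scipy.spatial.transform import Rotation as R
def quat(q): return R.from_quat([q[1],q[2],q[3],q[0]])
def par(n):
    p=cams.camera_params(n); o=np.array(p['orientation'],float)
    M=o if o.shape==(3,3) else quat(o).as_matrix()
    return np.array(p['K']),p['k1'],np.array(p['eye']),M
def ray(n,at):
    K,k1,e,M=par(n); d=np.array([(at[1]-K[0,2])/K[0,0],(at[0]-K[1,2])/K[1,1]])
    u=d.copy()
    for _ in range(20): u=d/(1+k1*(u@u))
    v=M@np.array([u[0],u[1],1]); return e,v/np.linalg.norm(v)
def onz(n,at,z):
    e,v=ray(n,at); return e+v*(z-e[2])/v[2]
def tri(a,b):
    (e1,v1),(e2,v2)=ray('scene',a),ray('top',b)
    t=np.linalg.lstsq(np.c_[v1,-v2],e2-e1,rcond=None)[0]
    p,q=e1+v1*t[0],e2+v2*t[1]; return (p+q)/2,np.linalg.norm(p-q)
def proj(n,P):
    K,k1,e,M=par(n); c=M.T@(np.array(P)-e); u=c[:2]/c[2]; u=u*(1+k1*(u@u)); return np.array([K[1,1]*u[1]+K[1,2],K[0,0]*u[0]+K[0,2]])
E
python3 - <<'E'
from h import *
s=ctrl.sense(); print(s, ctrl.hold_point_z)
for n in('scene','top'):
    im=cams.get_image(n); cv2.imwrite(f'pics/{n}0.png',im[...,::-1]); print(n,cams.camera_params(n))
res={}
for t in ['handle_grip','ratchet_axis','lever_tab','pad_face','clamp','tin','spare_tin','sugar_bowl','blue_mug']:
    for n in('scene','top'):
        r=cams.spot_point(n,t); res[t,n]=r
        print(t,n,[(np.round(x['at'],1).tolist(),round(x['p'],2)) for x in r[:3]])
    a,b=res[t,'scene'],res[t,'top']
    if a and b: print('   ',tri(a[0]['at'],b[0]['at']))
E
```

```text
pics
{'time': 0.0, 'q': array([-1.46600321e+00,  2.87169696e-01,  1.57820411e+00, -2.26147682e-05,
        1.27861555e+00, -1.50003036e-01]), 'dq': array([ 0.00186185,  0.00066497, -0.00033241,  0.00035012,  0.00059641,
        0.00235678]), 'effort': array([-4.46952163e-04, -4.05988455e+01, -2.92625517e+01, -1.75838277e-04,
        5.91620308e-03,  8.64293725e-06]), 'tool_pos': array([ 0.17007701, -0.65247538,  0.20922989]), 'ee_rot': array([ 0.56008308, -0.55886852,  0.43300992, -0.43182789]), 'contact_force': array([0.16607815, 0.42774028, 0.68585869]), 'ft_torque': array([ 0.04212322,  0.01230551, -0.03390192]), 'grip_width': 0.08535101124528441} 0.0187
scene {'K': array([[504.16262678,   0.        , 284.41402379],
       [  0.        , 504.16262678, 204.5001886 ],
       [  0.        ,   0.        ,   1.        ]]), 'k1': -0.1703149072068847, 'eye': array([-0.2511935 ,  0.75277521,  0.6875643 ]), 'orientation': array([ 0.20048491, -0.35284359,  0.78600541, -0.46637185])}
top {'K': array([[541.10270605,   0.        , 275.54938982],
       [  0.        , 541.10270605, 211.28393981
[... 1047 characters left out ...]
333344927894))
tin scene [([225.8, 265.5], 0.66), ([254.0, 314.3], 0.64)]
tin top [([248.1, 286.3], 0.74), ([202.0, 277.9], 0.54)]
    (array([0.46805856, 0.06884351, 0.07818707]), np.float64(0.12026420598602046))
spare_tin scene [([272.8, 132.7], 0.88), ([226.6, 262.0], 0.62)]
spare_tin top [([179.9, 174.6], 0.7)]
    (array([ 0.65200467,  0.3900039 , -0.00187098]), np.float64(0.0013109160371860898))
sugar_bowl scene [([319.4, 209.8], 0.63), ([252.7, 239.2], 0.43), ([223.7, 246.3], 0.35)]
sugar_bowl top [([256.3, 183.1], 0.78)]
    (array([0.40290152, 0.34899588, 0.0051136 ]), np.float64(0.00020806110151253243))
blue_mug scene []
blue_mug top [([252.6, 390.3], 0.84), ([191.4, 266.0], 0.48)]
```

Run:
```python
from h import *
a=cv2.imread('pics/scene0.png'); b=cv2.imread('pics/top0.png')
c=cv2.resize(a[170:340,100:360],None,fx=3,fy=3,interpolation=cv2.INTER_CUBIC); cv2.imwrite('pics/sc.png',c)
c=cv2.resize(b[150:300,150:420],None,fx=2.9,fy=2.9,interpolation=cv2.INTER_CUBIC); cv2.imwrite('pics/tc.png',c)
print(tri([225.8,265.5],[202,277.9]), tri([254,314.3],[248.1,286.3]))
```

```text
(array([0.5802241 , 0.0523188 , 0.02343657]), np.float64(0.0008697616643437464)) (array([ 0.43539722,  0.02248226, -0.00080585]), np.float64(0.00034369298295581986))
```

View pics/sc.png

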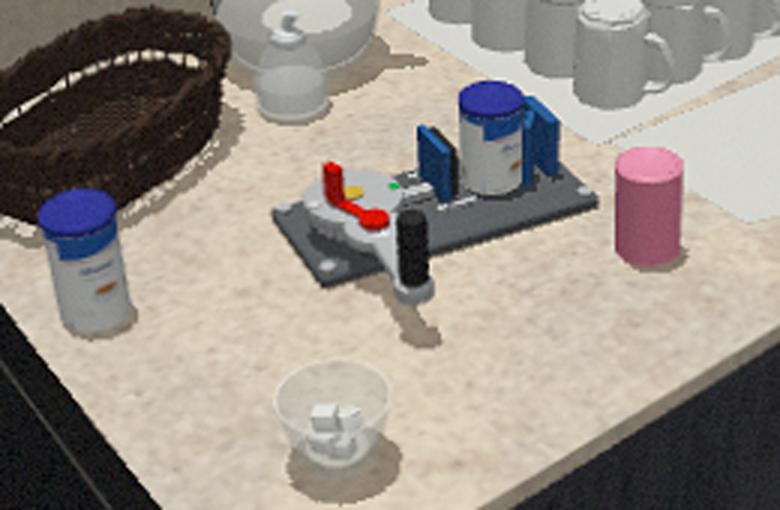

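View pics/tc.png

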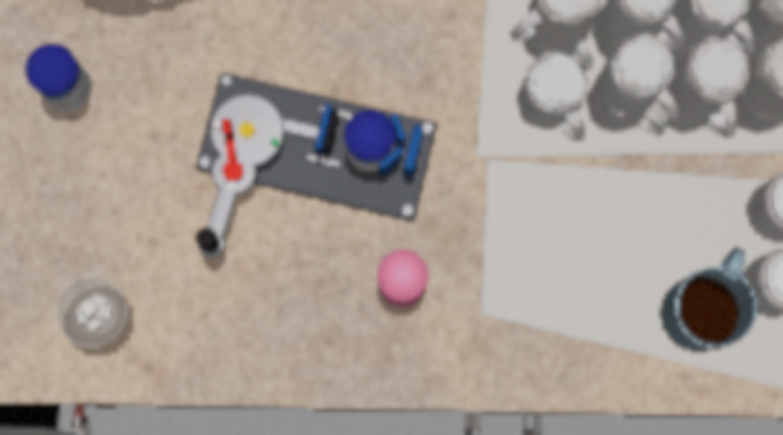

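Clamp sits mid-picture (scene crop: red tab at (333,185), white/grey head, green dot (395,186), black grip (413,250)); the tin between the blue jaws is the one to clamp (scene px ~(226,265)), as opposed to the spare tin (left, with the same lid) and the pink look-alike (scene 254,314). The lever is on the side away from the green dot, as expected.

Run:
```python
from h import *
c=[onz('top',[150+v/2.9,150+u/2.9],.012)[:2] for u,v in [(222,75),(437,122),(414,218),(199,170)]]
c=np.array(c); print(c.round(4).tolist()); 
e=lambda a,b:(np.linalg.norm(a-b).round(4),np.degrees(np.arctan2(*(a-b)[::-1])).round(1))
print('long',e(c[0],c[1]),e(c[3],c[2]),'short',e(c[0],c[3]),e(c[1],c[2]))
ax=onz('top',[194.8,235.2],.047); print('axis gold dot',ax)
g,_=tri([253.2,237.2],[232.6,220.3]); A,_=tri([233,217.3],[193.2,234.9])
d=(g-A)[:2]; print('grip',g,'len',np.linalg.norm(d),'ang',np.degrees(np.arctan2(d[1],d[0])))
# lever pivot ~ red disc top crop (233,172), tab top (227,126) z .082; scene crop tab (333,180)
print('pivot',onz('top',[150+172/2.9,150+233/2.9],.055),'tab top',onz('top',[150+125/2.9,150+226/2.9],.082),'tab tri',tri([170+180/3,100+334/3],[150+127/2.9,150+227/2.9]))
s=ctrl.sense(); print(quat(s['ee_rot']).as_matrix().round(3))
```

```text
[[0.665, 0.2195], [0.6159, -0.0208], [0.5078, 0.0034], [0.557, 0.2413]]
long (np.float64(0.2453), np.float64(78.5)) (np.float64(0.243), np.float64(78.3)) short (np.float64(0.1101), np.float64(-11.4)) (np.float64(0.1107), np.float64(-12.6))
axis gold dot [0.59611021 0.18693604 0.047     ]
grip [0.47103533 0.22588532 0.07481187] len 0.13495304605671962 ang 163.323712842156
pivot [0.54811527 0.20006019 0.055     ] tab top [0.59407997 0.20680646 0.082     ] tab tri (array([0.59454595, 0.20657103, 0.0669326 ]), np.float64(0.0012064333137564635))
[[ 0.252 -0.     0.968]
 [-0.968 -0.     0.252]
 [ 0.    -1.    -0.   ]]
```

View pics/scene0.png

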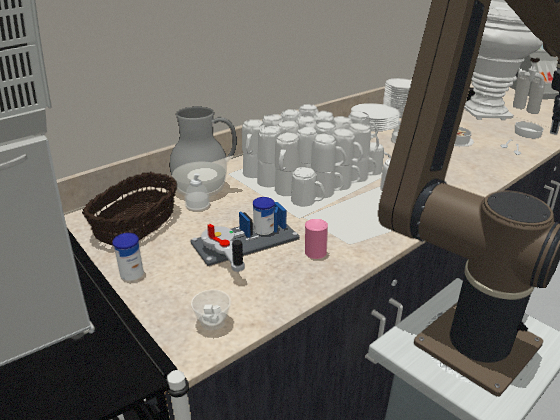

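View pics/top0.png

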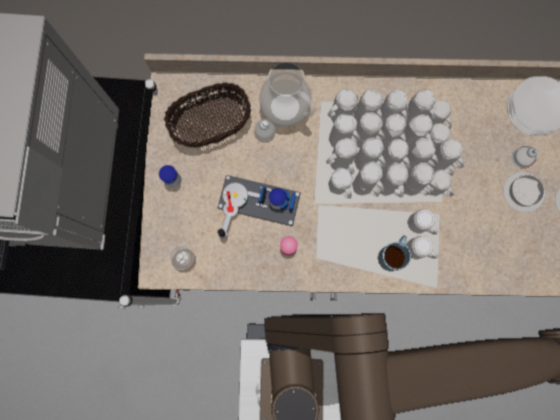

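Clear overhead. The clamp's +y points to about 78.4° in the world, its axis is at (0.597, 0.187) and the handle is at about +4°. First I'll swing over to it with the fingers closed.

Request:
{"fn": "play_rows", "kwargs": {"rows": [[-0.13, -0.04, 0.195, 0, -40, 0, 0], [-0.26, -0.04, 0.39, 0, -80, 0, 0], [-0.26, -0.04, 0.39, 0, -80, 0, 0], [-0.26, -0.04, 0.39, 0, -80, 0, 0], [-0.26, -0.04, 0.39, 0, -80, 0, 0], [-0.26, -0.04, 0.39, 0, -80, 0, 0], [-0.26, -0.04, 0.39, 0, -80, 0, 0], [-0.26, -0.04, 0.39, 0, -80, 0, 0], [-0.26, -0.04, 0.39, 0, -80, 0, 0]], "grip_force": 60}}

```text
time: 2.12
tool_pos: [0.4834, -0.3015, 0.2511]
ee_rot: [-0.706, 0.707, 0.03, -0.029]
contact_force: [0.3, -0.1, -0.5]
grip_width: 0.0004
```

```bash
cat >> h.py <<'E'
AX=np.array([.597,.187]); Y0=78.4   # ratchet axis; direction of clamp +y, deg
def clamp(x,y): 
    a=np.radians(Y0); Y=np.array([np.cos(a),np.sin(a)]); X=np.array([Y[1],-Y[0]]); return AX+x*X+y*Y
def to(p,yaw):   # shift and turn in the tool's axes to TCP p with tool x at yaw (deg)
    s=ctrl.sense(); M=quat(s['ee_rot']).as_matrix()
    a=np.radians(yaw); x=np.array([np.cos(a),np.sin(a),0]); y=np.array([0,0,-1.]); T=np.c_[x,y,np.cross(x,y)]
    return (M.T@(np.array(p)-s['tool_pos'])).round(4).tolist(), np.degrees(R.from_matrix(M.T@T).as_rotvec()).round(1).tolist()
def grip(deg,z,rad=.13):   # TCP on the grip circle, handle angle deg (clockwise)
    a=np.radians(Y0+90-deg); return np.r_[AX+rad*np.array([np.cos(a),np.sin(a)]),z], Y0-deg
def st():
    s=ctrl.sense(); print('t',round(s['time'],2),'pos',s['tool_pos'].round(4),'F',s['contact_force'].round(2),'w',round(s['grip_width'],4),'q',s['q'].round(2)); return s
def ft():   # handle angle of the TCP, force along clockwise tangent on tool
    s=st(); d=s['tool_pos'][:2]-AX; a=np.arctan2(d[1],d[0]); t=np.array([np.sin(a),-np.cos(a)]); r=d/np.linalg.norm(d)
    print('handle',round(Y0+90-np.degrees(a)%360,1),'R',np.linalg.norm(d).round(4),'F_cw',round(float(t@s['contact_force'][:2]),2),'F_rad',round(float(r@s['contact_force'][:2]),2))
E
python3 - <<'E'
from h import *
st()
print(clamp(0,.055), to(np.r_[clamp(0,.055),.15],Y0))
E
```

```text
t 2.12 pos [ 0.4834 -0.3015  0.2511] F [ 0.32 -0.07 -0.48] w 0.0004 q [-0.74  0.02  1.8   0.    1.32 -0.82]
[0.60805929 0.24087664] ([0.1697, 0.1009, 0.5301], [0.1, -73.6, 0.0])
```

Request:
{"fn": "play_rows", "kwargs": {"rows": [[0.08, 0.03, 0.25, 0, -36, 0, 0], [0.165, 0.06, 0.525, 0, -73.6, 0, 0], [0.165, 0.06, 0.525, 0, -73.6, 0, 0], [0.165, 0.06, 0.525, 0, -73.6, 0, 0], [0.165, 0.06, 0.525, 0, -73.6, 0, 0], [0.165, 0.06, 0.525, 0, -73.6, 0, 0], [0.165, 0.06, 0.525, 0, -73.6, 0, 0], [0.165, 0.06, 0.525, 0, -73.6, 0, 0], [0.165, 0.1, 0.525, 0, -73.6, 0, 0], [0.165, 0.1, 0.525, 0, -73.6, 0, 0]]}}

```text
time: 3.38
tool_pos: [0.602, 0.2365, 0.1466]
ee_rot: [0.548, -0.547, -0.445, 0.45]
contact_force: [-0.9, -0.2, -0.5]
grip_width: -0.0001
```

Run:
```python
from h import *
st()
print(to(np.r_[clamp(-.006,.053),.06],Y0))
a=cams.get_image('top')[150:270,150:330]; b=cams.get_image('scene')[150:270,130:310]
cv2.imwrite('pics/m1.png',cv2.resize(np.vstack([a,b])[...,::-1],None,fx=2.5,fy=2.5,interpolation=cv2.INTER_CUBIC))
```

```text
t 3.38 pos [0.602  0.2365 0.1466] F [-0.9  -0.19 -0.47] w -0.0001 q [ 0.22  0.28  1.7  -0.    1.16 -1.15]
([0.0038, 0.0866, 0.0004], [-0.3, 0.1, -0.2])
```

View pics/m1.png

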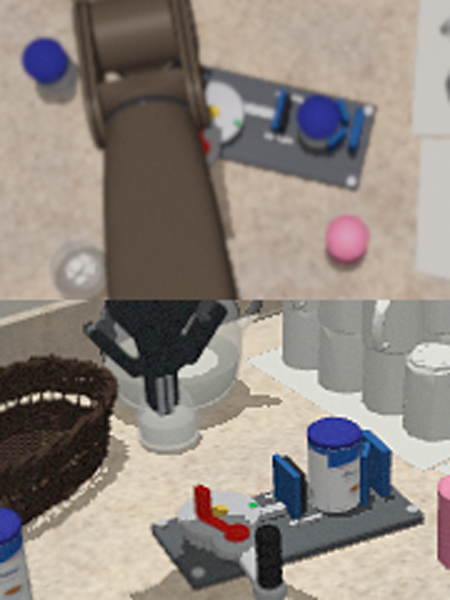

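View: the closed fingers hang left of and behind the red tab, and the lever still stands at the white side. Going down beside the tab.

Request:
{"fn": "play_rows", "kwargs": {"rows": [[0.004, 0.03, 0, 0, 0, 0, 0], [0.004, 0.06, 0, 0, 0, 0, 0], [0.004, 0.087, 0, 0, 0, 0, 0], [0.004, 0.087, 0, 0, 0, 0, 0]]}}

```text
time: 3.98
tool_pos: [0.6032, 0.2362, 0.0613]
ee_rot: [0.549, -0.548, -0.444, 0.448]
contact_force: [-0.3, -0.4, -0.3]
grip_width: 0.0001
```

Request:
{"fn": "play_rows", "kwargs": {"rows": [[-0.006, 0, 0, 0, 0, 0, 0], [-0.012, 0, 0, 0, 0, 0, 0], [-0.018, 0, 0, 0, 0, 0, 0], [-0.024, 0, 0, 0, 0, 0, 0], [-0.03, 0, 0, 0, 0, 0, 0], [-0.036, 0, 0, 0, 0, 0, 0], [-0.038, 0, 0, 0, 0, 0, 0]]}}

```text
time: 4.85
tool_pos: [0.5954, 0.1986, 0.0614]
ee_rot: [0.549, -0.548, -0.444, 0.448]
contact_force: [-0.3, -0.3, -1.0]
grip_width: 0.0001
```

Run:
```python
from h import *
s=st(); print('lateral', s['tool_pos'][:2]-AX)
a=cams.get_image('top')[150:270,150:330]; b=cams.get_image('scene')[150:270,130:310]
cv2.imwrite('pics/m2.png',cv2.resize(np.vstack([a,b])[...,::-1],None,fx=2.5,fy=2.5,interpolation=cv2.INTER_CUBIC))
```

```text
t 4.85 pos [0.5954 0.1986 0.0614] F [-0.26 -0.3  -0.99] w 0.0001 q [ 0.16  0.35  1.79 -0.    1.01 -1.2 ]
lateral [-0.001628    0.01161817]
```

View pics/m2.png

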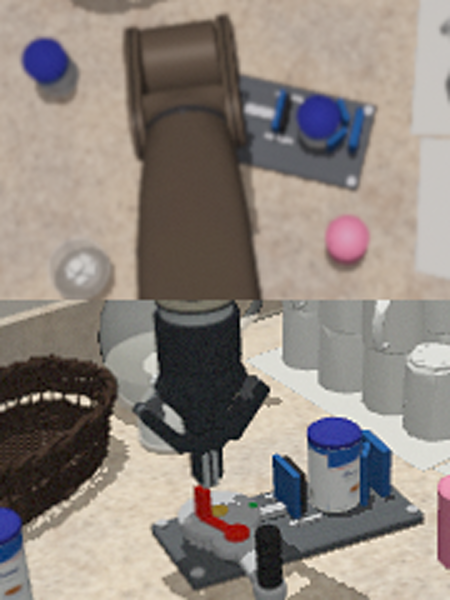

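Run:
```python
from h import *
s=ctrl.sense(); p=s['tool_pos']
f=lambda P:((proj('scene',P)-[150,130])*2.5).round(0)[::-1]-np.array([0,-300])
for n,P in [('tcp',p),('tcp+2cm',p+[0,0,.02]),('tcp+6',p+[0,0,.06]),('axis',np.r_[AX,.047]),('tab82',[.5945,.2066,.082]),('tab50',[.5945,.2066,.05]),('grip103',np.r_[grip(4,.103)[0]])]: print(n,f(P))
print(cams.spot_point('scene','lever_tab')[:2])
print(f([0.5945,0.2066,.0669]))
b=cams.get_image('scene')[190:270,180:270]
cv2.imwrite('pics/m3.png',cv2.resize(b[...,::-1],None,fx=7,fy=7,interpolation=cv2.INTER_CUBIC))
```

```text
tcp [209. 502.]
tcp+2cm [208. 483.]
tcp+6 [206. 446.]
axis [219. 510.]
tab82 [202. 486.]
tab50 [204. 515.]
grip103 [269. 528.]
[{'at': [227.0, 205.4], 'p': 0.56}]
[203. 500.]
```

View pics/m3.png

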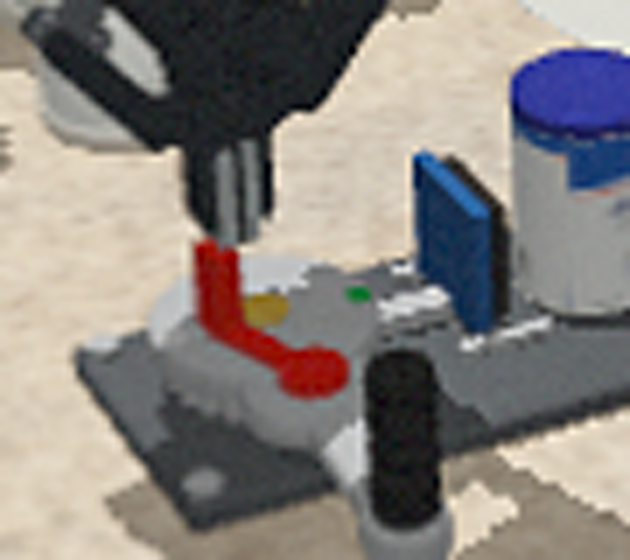

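Run:
```python
from h import *
f=lambda P:((proj('scene',P)-[150,130])*2.5).round(0)[::-1]-np.array([0,-300])
p=np.array([.602,.2365,.1466])
for d in (0,.01,.02,.03): print(d,f(p+[0,0,d]))
b=cv2.imread('pics/m1.png')[370:430,130:200]
g=b.max(2).astype(int); print(g[::4,::5])
```

```text
0 [165. 432.]
0.01 [164. 422.]
0.02 [164. 412.]
0.03 [163. 402.]
[[ 28  39  40  34  38  36  46  28  40  19 184 213 212 209]
 [ 55  25  47  36  42  35  29  50  51  11 224 213 212 199]
 [153 133 155  37  40  43 111  69 113  18 174 168 172 159]
 [152 157 165  51  36  64 124  55 116  26 145 161 160 159]
 [142 144 152  55  37  57 124  58 116  28 156 150 151 149]
 [140 142 149  62  32  47 122  59 119  39 142 157 148 148]
 [139 141 147  94  34  42 119  60 126  30 135 161 150 144]
 [135 138 150 104  35  40 114  53 120  44 131 158 156 141]
 [159 139 144 132  32  34 114  65 118  33 144 158 159 141]
 [144 165 161 159  69  24 112  79 104 132 181 168 151 150]
 [136 137 156 170 177  62 106  96  82 165 182 178 171 156]
 [143 147 152 176 179 187 115  93 137 180 179 177 173 152]
 [147 149 163 175 177 180 178 183 182 179 176 174 175 151]
 [143 146 151 174 175 177 177 178 177 175 175 172 161 148]
 [235 169 150 154 173 176 175 177 176 176 170 163 156 148]]
```

The lever hasn't moved and there was no force. The fingertips show about 16 mm higher (or farther back) than the TCP projects. I'll back off and probe the counter beside the head to find which it is.

Request:
{"fn": "play_rows", "kwargs": {"rows": [[0.0, -0.03, 0, 0, 0, 0, 0], [0.03, -0.03, 0, 0, 0, 0, 0], [0.058, -0.03, 0, 0, 0, 0, 0], [0.058, 0.0, 0, 0, 0, 0, 0], [0.058, 0.03, 0, 0, 0, 0, 0], [0.058, 0.045, 0, 0, 0, 0, 0], [0.058, 0.053, 0, 0, 0, 0, 0], [0.058, 0.053, 0, 0, 0, 0, 0]]}}

```text
time: 6.05
tool_pos: [0.6073, 0.2557, 0.0083]
ee_rot: [0.549, -0.548, -0.444, 0.448]
contact_force: [-0.5, -0.0, 0.2]
grip_width: 0.0002
```

Run:
```python
from h import *
s=st(); p=s['tool_pos']
o=np.array([190,170])
b=cams.get_image('scene')[190:270,170:270]
for d in (0,.01,.02): print(d,((proj('scene',p+[0,0,d])-o)*7)[::-1])
cv2.imwrite('pics/m4.png',cv2.resize(b[...,::-1],None,fx=7,fy=7,interpolation=cv2.INTER_CUBIC))
```

```text
t 6.05 pos [0.6073 0.2557 0.0083] F [-0.46 -0.03  0.17] w 0.0002 q [ 0.25  0.48  1.73 -0.    0.94 -1.12]
0 [156.35087918 462.84473569]
0.01 [153.97219839 438.25877445]
0.02 [151.58411417 413.45315826]
```

View pics/m4.png

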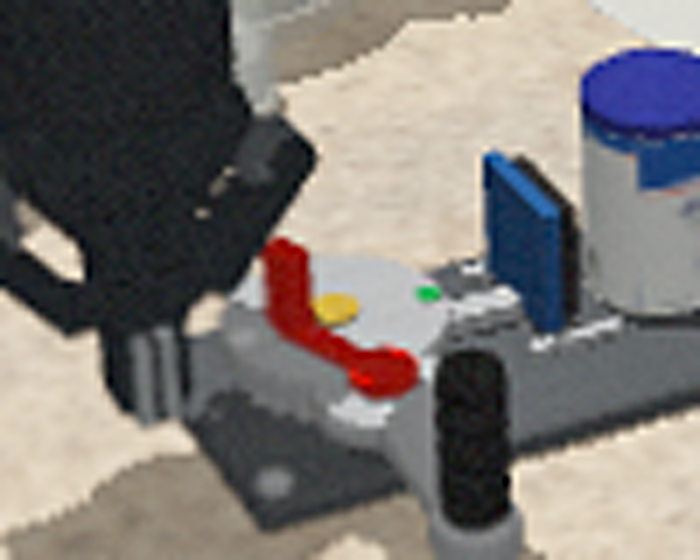

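Request:
{"fn": "play_rows", "kwargs": {"rows": [[0, 0.005, 0, 0, 0, 0, 0], [0, 0.01, 0, 0, 0, 0, 0], [0, 0.01, 0, 0, 0, 0, 0]]}}

```text
time: 6.48
tool_pos: [0.6073, 0.2557, -0.0014]
ee_rot: [0.549, -0.548, -0.444, 0.448]
contact_force: [1.6, 0.5, -0.6]
grip_width: -0.0003
```

Request:
{"fn": "play_rows", "kwargs": {"rows": [[0, 0.004, 0, 0, 0, 0, 0], [0, 0.008, 0, 0, 0, 0, 0], [0, 0.008, 0, 0, 0, 0, 0]]}}

```text
time: 6.85
tool_pos: [0.6072, 0.2558, -0.0097]
ee_rot: [0.549, -0.548, -0.444, 0.448]
contact_force: [-0.1, 1.7, -0.2]
grip_width: 0.0001
```

Request:
{"fn": "play_rows", "kwargs": {"rows": [[0, 0.002, 0, 0, 0, 0, 0], [0, 0.004, 0, 0, 0, 0, 0], [0, 0.004, 0, 0, 0, 0, 0]]}}

```text
time: 7.22
tool_pos: [0.6074, 0.2559, -0.0132]
ee_rot: [0.549, -0.548, -0.444, 0.448]
contact_force: [-0.5, 1.4, 3.9]
grip_width: 0.0001
```

The tip touches the counter when the reported z is −0.013, so closed fingertips end 13 mm above the reported TCP (two pictures said 16–17 mm). That explains the miss. I'll push the tab at the corrected height.

Request:
{"fn": "play_rows", "kwargs": {"rows": [[0, -0.03, 0, 0, 0, 0, 0], [0, -0.056, 0, 0, 0, 0, 0], [0, -0.056, 0, 0, 0, 0, 0], [-0.02, -0.056, 0, 0, 0, 0, 0], [-0.03, -0.056, 0, 0, 0, 0, 0], [-0.036, -0.056, 0, 0, 0, 0, 0], [-0.042, -0.056, 0, 0, 0, 0, 0], [-0.048, -0.056, 0, 0, 0, 0, 0], [-0.054, -0.056, 0, 0, 0, 0, 0], [-0.06, -0.056, 0, 0, 0, 0, 0]]}}

```text
time: 8.48
tool_pos: [0.5954, 0.1973, 0.0431]
ee_rot: [0.549, -0.548, -0.445, 0.448]
contact_force: [0.6, 2.6, -1.2]
grip_width: -0.0001
```

Run:
```python
from h import *
s=st(); d=s['tool_pos'][:2]-AX; a=np.radians(Y0); print('clamp y',d@[np.cos(a),np.sin(a)])
r=cams.get_image('scene'); print(cams.spot_point('scene','lever_tab')[:2])
m=(r[...,0]>150)&(r[...,1]<60)&(r[...,2]<60); m[:,:150]=0;m[:,260:]=0; ys,xs=np.nonzero(m); print(ys.min(),ys.max(),xs.min(),xs.max(),'top at',xs[ys<ys.min()+3].mean())
```

```text
t 8.47 pos [0.5954 0.1973 0.0431] F [ 0.6   2.64 -1.15] w -0.0001 q [ 0.16  0.37  1.8  -0.    0.98 -1.21]
clamp y 0.009755909410485436
[{'at': [222.8, 218.0], 'p': 0.56}]
221 244 220 228 top at 221.2
```

Request:
{"fn": "play_rows", "kwargs": {"rows": [[-0.004, 0, 0, 0, 0, 0, 0], [-0.008, 0, 0, 0, 0, 0, 0], [-0.01, 0, 0, 0, 0, 0, 0]]}}

```text
time: 8.95
tool_pos: [0.5934, 0.1894, 0.0433]
ee_rot: [0.551, -0.548, -0.445, 0.446]
contact_force: [2.3, 12.3, -2.5]
grip_width: -0.0
```

Request:
{"fn": "play_rows", "kwargs": {"rows": [[-0.002, 0, 0, 0, 0, 0, 0], [-0.004, 0, 0, 0, 0, 0, 0]]}}

```text
time: 9.2
tool_pos: [0.5937, 0.1892, 0.0435]
ee_rot: [0.552, -0.547, -0.448, 0.442]
contact_force: [5.4, 15.5, -4.4]
grip_width: -0.0004
```

Run:
```python
from h import *
s=st(); d=s['tool_pos'][:2]-AX; a=np.radians(Y0); print('clamp y',d@[np.cos(a),np.sin(a)])
r=cams.get_image('scene')
o=np.array([190,170]); 
for y in (-.018,-.013,-.008): print(y,(proj('scene',np.r_[clamp(-.008,y),.082])-o)[::-1]*7)
cv2.imwrite('pics/m5.png',cv2.resize(r[190:270,170:270,::-1],None,fx=7,fy=7,interpolation=cv2.INTER_CUBIC))
```

```text
t 9.2 pos [0.5937 0.1892 0.0435] F [ 5.44 15.45 -4.43] w -0.0004 q [ 0.14  0.36  1.82  0.01  0.96 -1.23]
clamp y 0.0014507310915732735
-0.018 [387.87674576 215.61394873]
-0.013 [374.24996112 219.34328826]
-0.008 [360.57802564 223.08497846]
```

View pics/m5.png

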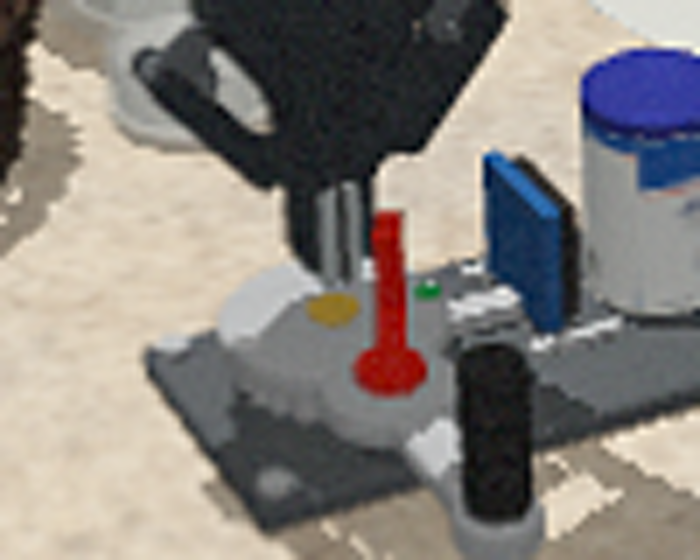

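The tab is now at the green dot, crop (388,215), exactly where −18 mm projects, with a firm stop at 15 N. The handle shifted slightly. I'll retreat and locate the grip.

Request:
{"fn": "play_rows", "kwargs": {"rows": [[0.01, 0, 0, 0, 0, 0, 0], [0.025, 0, 0, 0, 0, 0, 0], [0.025, -0.05, 0, 0, 0, 0, 0], [0.025, -0.1, 0, 0, 0, 0, 0.04], [0.025, -0.1, 0, 0, 0, 0, 0.04], [0.025, -0.1, 0, 0, 0, 0, 0.04]]}}

```text
time: 10.0
tool_pos: [0.5986, 0.2124, 0.1435]
ee_rot: [0.552, -0.547, -0.447, 0.442]
contact_force: [-0.7, 1.0, -0.5]
grip_width: 0.0399
```

Run:
```python
from h import *
st(); r=cams.get_image('scene')
for t in('handle_grip','lever_tab'): print(t,cams.spot_point('scene',t)[:2])
x=cams.spot_point('scene','handle_grip')[0]['at']; p=onz('scene',x,.08)[:2]
d=p-AX; h=Y0+90-np.degrees(np.arctan2(d[1],d[0])); print('grip',p,'R',np.linalg.norm(d),'handle deg',h)
g=r.max(2); m=(g<50).astype(np.uint8); m[:225]=0;m[275:]=0;m[:,:222]=0;m[:,:1]=0;m[:,255:]=0
n,l,s,c=cv2.connectedComponentsWithStats(m); k=1+s[1:,4].argmax(); print('dark blob',s[k],c[k])
for hh in (-5,-2.5,0,2.5,5): print(hh,proj('scene',grip(hh,.075)[0]).round(1))
print(to(*grip(h,.13)))
```

```text
t 10.0 pos [0.5986 0.2124 0.1435] F [-0.69  0.98 -0.49] w 0.0399 q [ 0.18  0.26  1.74  0.01  1.14 -1.19]
handle_grip [{'at': [249.6, 244.6], 'p': 0.97}]
lever_tab [{'at': [224.0, 225.1], 'p': 0.47}]
grip [0.46434181 0.20932189] R 0.13452309179068297 handle deg -2.0485315717370725
dark blob [237 239  11  25 231] [241.67099567 250.77056277]
-5 [249.6 246.3]
-2.5 [250.4 244.1]
0 [251.1 241.7]
2.5 [251.8 239.3]
5 [252.5 236.9]
([-0.0306, 0.0118, 0.1253], [-0.2, -2.5, 0.5])
```

Request:
{"fn": "play_rows", "kwargs": {"rows": [[-0.014, 0.0, 0.06, 0, -1, 0.2, 0.04], [-0.028, 0.0, 0.126, -0.2, -1.5, 0.5, 0.04], [-0.028, 0.0, 0.126, -0.2, -1.5, 0.5, 0.04], [-0.028, 0.04, 0.126, -0.2, -1.5, 0.5, 0.04], [-0.028, 0.07, 0.126, -0.2, -1.5, 0.5, 0.04], [-0.028, 0.097, 0.126, -0.2, -1.5, 0.5, 0.04], [-0.028, 0.097, 0.126, -0.2, -1.5, 0.5, 0.04]]}}

```text
time: 11.08
tool_pos: [0.467, 0.2115, 0.0424]
ee_rot: [0.545, -0.543, -0.45, 0.454]
contact_force: [0.3, -0.2, 0.1]
grip_width: 0.0399
```

Run:
```python
from h import *
ft(); r=cams.get_image('scene')
cv2.imwrite('pics/m6.png',cv2.resize(r[190:290,190:310,::-1],None,fx=6,fy=6,interpolation=cv2.INTER_CUBIC))
```

```text
t 11.07 pos [0.467  0.2115 0.0424] F [ 0.33 -0.23  0.07] w 0.0399 q [ 0.23  0.14  2.08  0.    0.92 -1.16]
handle -0.9 R 0.1323 F_cw -0.16 F_rad -0.37
```

View pics/m6.png

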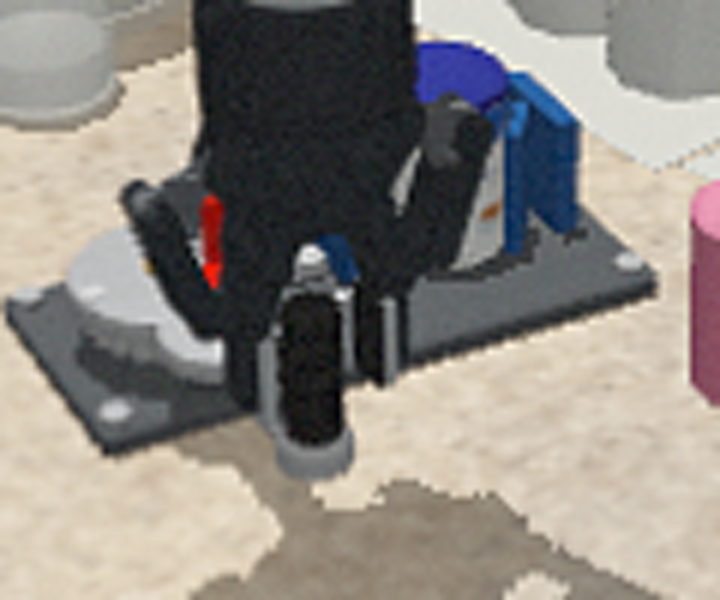

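Run:
```python
from h import *
p=ctrl.sense()['tool_pos']
for z in (.042,.055,.06,.065,.07): print(z,proj('scene',[p[0],p[1],z]).round(1),((proj('scene',[p[0],p[1],z])-[190,190])*6)[::-1].round(0))
for z in (.047,.08,.103): print('grip',z,((proj('scene',np.r_[grip(0,z)[0]])-[190,190])*6)[::-1].round(0))
```

```text
0.042 [263.7 243. ] [318. 442.]
0.055 [258.8 242.8] [317. 413.]
0.06 [256.9 242.8] [317. 401.]
0.065 [255.  242.7] [316. 390.]
0.07 [253.1 242.6] [316. 378.]
grip 0.047 [313. 431.]
grip 0.08 [310. 355.]
grip 0.103 [308. 301.]
```

The grip stands between the fingers with no contact force: it projects to (310,355), matching the picture, and the tips are at about z 0.063. I'll work out the arc rows.

```bash
cat >> h.py <<'E'
def rows(angs,z=None,w=.03,rad=.13):
    s=ctrl.sense(); z=s['tool_pos'][2] if z is None else z
    for a in angs:
        p,t=to(*grip(a,z,rad)); print(a,[round(p[0],3),round(p[1],3),round(p[2],3)]+[round(v,1) for v in t]+[w])
E
python3 - <<'E'
from h import *
rows([-1,-6,-12,-18,-24,-30,-36,-40],.043)
E
```

```text
-1 [-0.001, 0.001, -0.001, -0.1, 0.0, -0.0, 0.03]
-6 [-0.012, 0.001, -0.001, -0.1, -5.0, -0.0, 0.03]
-12 [-0.026, 0.001, -0.003, -0.1, -11.0, 0.0, 0.03]
-18 [-0.039, 0.001, -0.007, -0.1, -17.0, 0.0, 0.03]
-24 [-0.052, 0.001, -0.011, -0.1, -23.0, 0.0, 0.03]
-30 [-0.064, 0.001, -0.017, -0.1, -29.0, 0.0, 0.03]
-36 [-0.075, 0.001, -0.024, -0.1, -35.0, 0.0, 0.03]
-40 [-0.083, 0.001, -0.03, -0.1, -39.0, 0.0, 0.03]
```

Request:
{"fn": "play_rows", "kwargs": {"rows": [[-0.001, 0.001, -0.001, 0, 0, 0, 0.03], [-0.012, 0.001, -0.001, 0, -5, 0, 0.03], [-0.026, 0.001, -0.003, 0, -11, 0, 0.03], [-0.039, 0.001, -0.007, 0, -17, 0, 0.03], [-0.052, 0.001, -0.011, 0, -23, 0, 0.03], [-0.064, 0.001, -0.017, 0, -29, 0, 0.03], [-0.075, 0.001, -0.024, 0, -35, 0, 0.03], [-0.083, 0.001, -0.03, 0, -39, 0, 0.03]]}}

```text
time: 12.12
tool_pos: [0.4842, 0.1245, 0.0447]
ee_rot: [-0.361, 0.361, 0.608, -0.607]
contact_force: [0.4, 1.4, 0.9]
grip_width: 0.0303
```

Run:
```python
from h import *
ft(); rows([-40,-41,-42,-43,-44,-45,-46],.042)
print(cams.get_image('scene') is None, cams.spot_point('scene','handle_grip')[:2], proj('scene',grip(-40,.08)[0]),proj('scene',grip(-36,.08)[0]))
```

```text
t 12.12 pos [0.4842 0.1245 0.0447] F [0.36 1.43 0.89] w 0.0303 q [ 0.05  0.11  2.12  0.    0.91 -2.02]
handle -40.6 R 0.129 F_cw 1.08 F_rad -1.0
-40 [0.001, 0.003, 0.001, 0.1, 0.2, 0.0, 0.03]
-41 [-0.001, 0.003, 0.001, 0.1, -0.8, 0.0, 0.03]
-42 [-0.003, 0.003, 0.001, 0.1, -1.8, 0.0, 0.03]
-43 [-0.005, 0.003, 0.001, 0.1, -2.8, 0.0, 0.03]
-44 [-0.008, 0.003, 0.001, 0.1, -3.8, 0.0, 0.03]
-45 [-0.01, 0.003, 0.001, 0.1, -4.8, 0.0, 0.03]
-46 [-0.012, 0.003, 0.0, 0.1, -5.8, 0.0, 0.03]
False [{'at': [236.9, 270.8], 'p': 0.72}, {'at': [274.5, 132.5], 'p': 0.41}] [232.49029832 268.87433015] [234.47488512 267.29467925]
```

About 1 N, so it clicks round freely. On to the stop.

Request:
{"fn": "play_rows", "kwargs": {"rows": [[-0.003, 0.003, 0.001, 0, -1.8, 0, 0.03], [-0.006, 0.003, 0.001, 0, -2.8, 0, 0.03], [-0.008, 0.003, 0.001, 0, -3.8, 0, 0.03], [-0.008, 0.003, 0.001, 0, -3.8, 0, 0.03]]}}

```text
time: 12.72
tool_pos: [0.4874, 0.1185, 0.0424]
ee_rot: [-0.343, 0.342, 0.62, -0.617]
contact_force: [-1.4, 6.4, 2.7]
grip_width: 0.0303
```

Run:
```python
from h import *
ft()
```

```text
t 12.72 pos [0.4874 0.1185 0.0424] F [-1.43  6.37  2.67] w 0.0303 q [ 0.03  0.12  2.12  0.01  0.91 -2.1 ]
handle -43.6 R 0.1292 F_cw 6.16 F_rad -2.16
```

The stop is reached: 6 N at −43.6°. Now the first clockwise stroke. Travel up to about 0° is certainly still free.

Run:
```python
from h import *
rows([-42,-36,-30,-24,-18,-12,-6,0],.043,rad=.13)
```

```text
-42 [0.004, -0.001, 0.001, 0.2, 1.7, 0.2, 0.03]
-36 [0.017, -0.001, -0.0, 0.2, 7.7, 0.2, 0.03]
-30 [0.031, -0.001, -0.003, 0.2, 13.7, 0.2, 0.03]
-24 [0.044, -0.0, -0.007, 0.1, 19.7, 0.2, 0.03]
-18 [0.056, -0.0, -0.012, 0.1, 25.7, 0.2, 0.03]
-12 [0.068, -0.0, -0.019, 0.1, 31.7, 0.2, 0.03]
-6 [0.079, -0.0, -0.026, 0.1, 37.7, 0.2, 0.03]
0 [0.09, -0.0, -0.035, 0.1, 43.7, 0.2, 0.03]
```

Request:
{"fn": "play_rows", "kwargs": {"rows": [[0.004, -0.001, 0.001, 0.2, 1.7, 0.2, 0.03], [0.017, -0.001, 0, 0.2, 7.7, 0.2, 0.03], [0.031, -0.001, -0.003, 0.2, 13.7, 0.2, 0.03], [0.044, 0, -0.007, 0.1, 19.7, 0.2, 0.03], [0.056, 0, -0.012, 0.1, 25.7, 0.2, 0.03], [0.068, 0, -0.019, 0.1, 31.7, 0.2, 0.03], [0.079, 0, -0.026, 0.1, 37.7, 0.2, 0.03], [0.084, 0, -0.03, 0.1, 40.7, 0.2, 0.03], [0.09, 0, -0.035, 0.1, 43.7, 0.2, 0.03], [0.09, 0, -0.035, 0.1, 43.7, 0.2, 0.03]]}}

```text
time: 13.98
tool_pos: [0.4697, 0.2127, 0.0433]
ee_rot: [-0.547, 0.548, 0.447, -0.447]
contact_force: [-0.4, -4.0, 3.3]
grip_width: 0.0301
```

Run:
```python
from h import *
ft(); rows([3,6,9,12,15,18],.043)
cams.get_image('scene'); print(cams.spot_point('scene','pad_face')[:2], cams.spot_point('scene','tin')[:3])
```

```text
t 13.97 pos [0.4697 0.2127 0.0433] F [-0.36 -3.99  3.29] w 0.0301 q [ 0.23  0.15  2.08 -0.    0.92 -1.14]
handle -0.2 R 0.1299 F_cw -3.98 F_rad -0.44
3 [0.007, 0.0, -0.0, 0.0, 3.1, -0.1, 0.03]
6 [0.014, 0.0, -0.001, 0.0, 6.1, -0.1, 0.03]
9 [0.021, 0.0, -0.002, 0.1, 9.1, -0.1, 0.03]
12 [0.027, 0.0, -0.003, 0.1, 12.1, -0.1, 0.03]
15 [0.034, 0.0, -0.004, 0.1, 15.1, -0.1, 0.03]
18 [0.041, 0.0, -0.006, 0.1, 18.1, -0.1, 0.03]
[{'at': [210.0, 402.2], 'p': 0.26}] [{'at': [255.4, 314.0], 'p': 0.92}, {'at': [223.4, 263.9], 'p': 0.68}]
```

Request:
{"fn": "play_rows", "kwargs": {"rows": [[0.007, 0, 0, 0, 3.1, 0, 0.03], [0.014, 0, -0.001, 0, 6.1, 0, 0.03], [0.021, 0, -0.002, 0, 9.1, 0, 0.03], [0.021, 0, -0.002, 0, 9.1, 0, 0.03]]}}

```text
time: 14.62
tool_pos: [0.4753, 0.2327, 0.043]
ee_rot: [-0.581, 0.582, 0.402, -0.403]
contact_force: [-2.0, -4.2, 4.2]
grip_width: 0.0299
```

Run:
```python
from h import *
ft(); rows([12,15,18,21,24],.043)
```

```text
t 14.62 pos [0.4753 0.2327 0.043 ] F [-2.01 -4.22  4.22] w 0.0299 q [ 0.26  0.17  2.05 -0.    0.92 -0.95]
handle 9.0 R 0.13 F_cw -4.65 F_rad 0.4
12 [0.007, 0.0, -0.0, -0.0, 3.0, -0.1, 0.03]
15 [0.014, -0.0, -0.001, -0.0, 6.0, -0.1, 0.03]
18 [0.02, -0.0, -0.002, -0.0, 9.0, -0.1, 0.03]
21 [0.027, -0.0, -0.003, -0.0, 12.0, -0.1, 0.03]
24 [0.034, -0.0, -0.004, -0.0, 15.0, -0.1, 0.03]
```

Request:
{"fn": "play_rows", "kwargs": {"rows": [[0.007, 0, 0, 0, 3, 0, 0.03], [0.014, 0, -0.001, 0, 6, 0, 0.03], [0.0205, 0, -0.002, 0, 9, 0, 0.03], [0.0205, 0, -0.002, 0, 9, 0, 0.03]]}}

```text
time: 15.12
tool_pos: [0.4838, 0.2511, 0.0427]
ee_rot: [-0.611, 0.611, 0.355, -0.357]
contact_force: [-2.1, -2.9, 2.8]
grip_width: 0.0301
```

Run:
```python
from h import *
ft(); rows([21,24,27,30],.043); print(ctrl.sense()['ft_torque'])
r=cams.get_image('scene'); cv2.imwrite('pics/c18.png',r[...,::-1])
a=cv2.imread('pics/scene0.png')
cv2.imwrite('pics/m7.png',np.hstack([cv2.resize(x[185:255,225:305],None,fx=5,fy=5,interpolation=cv2.INTER_CUBIC) for x in (a,r[...,::-1])]))
```

```text
t 15.12 pos [0.4838 0.2511 0.0427] F [-2.13 -2.9   2.75] w 0.0301 q [ 0.29  0.21  2.01 -0.    0.93 -0.76]
handle 17.9 R 0.1301 F_cw -3.57 F_rad 0.42
21 [0.007, -0.0, -0.0, -0.1, 3.0, -0.1, 0.03]
24 [0.014, -0.0, -0.001, -0.1, 6.0, -0.1, 0.03]
27 [0.021, -0.0, -0.002, -0.1, 9.0, -0.1, 0.03]
30 [0.027, -0.0, -0.003, -0.1, 12.0, -0.1, 0.03]
[-0.55378162  0.375869    0.02337546]
```

View pics/m7.png

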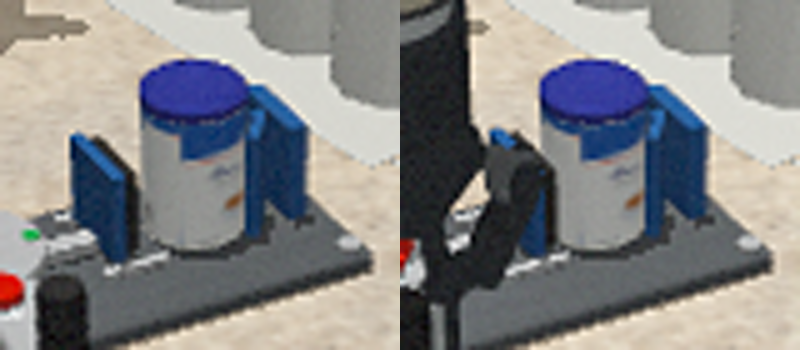

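The jaw has closed about 9 mm (pad edge 135→153 in the 5× crop) and the tin hasn't moved; the gap is small now. Smaller steps.

Request:
{"fn": "play_rows", "kwargs": {"rows": [[0.007, 0, 0, 0, 3, 0, 0.03], [0.014, 0, -0.001, 0, 6, 0, 0.03], [0.0205, 0, -0.002, 0, 9, 0, 0.03], [0.0205, 0, -0.002, 0, 9, 0, 0.03]]}}

```text
time: 15.68
tool_pos: [0.495, 0.2679, 0.0424]
ee_rot: [0.637, -0.637, -0.306, 0.309]
contact_force: [-2.8, -3.4, 2.9]
grip_width: 0.0301
```

Run:
```python
from h import *
ft(); rows([30,33,36,39,41],.043)
```

```text
t 15.68 pos [0.495  0.2679 0.0424] F [-2.77 -3.43  2.89] w 0.0301 q [ 0.32  0.24  1.96 -0.    0.94 -0.58]
handle 26.8 R 0.1302 F_cw -4.41 F_rad 0.04
30 [0.007, -0.001, -0.0, -0.1, 3.1, -0.2, 0.03]
33 [0.014, -0.001, -0.001, -0.1, 6.1, -0.2, 0.03]
36 [0.021, -0.001, -0.002, -0.1, 9.1, -0.2, 0.03]
39 [0.028, -0.001, -0.003, -0.1, 12.1, -0.2, 0.03]
41 [0.032, -0.001, -0.004, -0.1, 14.1, -0.2, 0.03]
```

Request:
{"fn": "play_rows", "kwargs": {"rows": [[0.007, 0, 0, 0, 3, 0, 0.03], [0.014, -0.001, -0.001, 0, 6, 0, 0.03], [0.0205, -0.001, -0.002, 0, 9, -0.1, 0.03], [0.0205, -0.001, -0.002, 0, 9, -0.1, 0.03]]}}

```text
time: 16.18
tool_pos: [0.5082, 0.2824, 0.0422]
ee_rot: [0.659, -0.658, -0.255, 0.258]
contact_force: [-3.3, -3.6, -0.6]
grip_width: 0.0301
```

Run:
```python
from h import *
ft(); rows([38,40,41,42],.043)
r=cams.get_image('scene'); cv2.imwrite('pics/c36.png',r[...,::-1])
a=cv2.imread('pics/scene0.png')
f=lambda x:cv2.cvtColor(x,cv2.COLOR_BGR2HSV)
for im in (a,cv2.imread('pics/c18.png'),r[...,::-1].copy()):
    h=f(im); m=((h[...,0]>112)&(h[...,1]>150)&(h[...,2]>80)).astype(np.uint8); m[:,:240]=0;m[:,290:]=0;m[:190]=0;m[225:]=0
    n,l,s,c=cv2.connectedComponentsWithStats(m); k=1+s[1:,4].argmax(); print('lid',s[k],c[k].round(2))
```

```text
t 16.18 pos [0.5082 0.2824 0.0422] F [-3.33 -3.56 -0.57] w 0.0301 q [ 0.33  0.28  1.92  0.    0.95 -0.41]
handle 35.4 R 0.1303 F_cw -4.86 F_rad -0.34
38 [0.006, -0.001, -0.0, -0.2, 2.2, -0.2, 0.03]
40 [0.01, -0.001, -0.001, -0.2, 4.2, -0.2, 0.03]
41 [0.013, -0.001, -0.001, -0.2, 5.2, -0.2, 0.03]
42 [0.015, -0.001, -0.001, -0.2, 6.2, -0.2, 0.03]
lid [253 197  22  13 200] [263.18 202.54]
lid [253 197  22  13 209] [263.25 202.79]
lid [253 197  22  13 214] [263.14 202.89]
```

Request:
{"fn": "play_rows", "kwargs": {"rows": [[0.006, -0.001, 0, -0.2, 2.2, -0.2, 0.03], [0.01, -0.001, -0.001, -0.2, 4.2, -0.2, 0.03], [0.013, -0.001, -0.001, -0.2, 5.2, -0.2, 0.03], [0.013, -0.001, -0.001, -0.2, 5.2, -0.2, 0.03]]}}

```text
time: 16.73
tool_pos: [0.5172, 0.2899, 0.0422]
ee_rot: [-0.669, 0.67, 0.226, -0.228]
contact_force: [-2.8, -4.1, -1.0]
grip_width: 0.0299
```

Run:
```python
from h import *
ft(); rows([36,28,20,12,4,-4,-12,-20],.043)
```

```text
t 16.73 pos [0.5172 0.2899 0.0422] F [-2.79 -4.09 -1.  ] w 0.0299 q [ 0.34  0.3   1.89 -0.    0.95 -0.31]
handle 40.6 R 0.1302 F_cw -4.71 F_rad -1.53
36 [-0.01, -0.001, -0.001, -0.0, -4.9, -0.1, 0.03]
28 [-0.028, -0.001, -0.004, -0.0, -12.9, -0.1, 0.03]
20 [-0.046, -0.001, -0.009, -0.0, -20.9, -0.1, 0.03]
12 [-0.062, -0.001, -0.016, -0.0, -28.9, -0.1, 0.03]
4 [-0.077, -0.001, -0.026, -0.0, -36.9, -0.1, 0.03]
-4 [-0.091, -0.001, -0.038, -0.1, -44.9, -0.1, 0.03]
-12 [-0.103, -0.001, -0.052, -0.1, -52.9, -0.1, 0.03]
-20 [-0.113, -0.001, -0.067, -0.1, -60.9, -0.1, 0.03]
```

Request:
{"fn": "play_rows", "kwargs": {"rows": [[-0.01, -0.001, -0.001, 0, -4.9, -0.1, 0.03], [-0.028, -0.001, -0.004, 0, -12.9, -0.1, 0.03], [-0.046, -0.001, -0.009, 0, -20.9, -0.1, 0.03], [-0.062, -0.001, -0.016, 0, -28.9, -0.1, 0.03], [-0.077, -0.001, -0.026, 0, -36.9, -0.1, 0.03], [-0.091, -0.001, -0.038, 0, -44.9, -0.1, 0.03], [-0.103, -0.001, -0.052, 0, -52.9, -0.1, 0.03], [-0.113, -0.001, -0.067, 0, -60.9, -0.1, 0.03]]}}

```text
time: 17.73
tool_pos: [0.4695, 0.1683, 0.0441]
ee_rot: [-0.46, 0.461, 0.538, -0.535]
contact_force: [0.9, 0.7, 0.5]
grip_width: 0.03
```

Run:
```python
from h import *
ft(); rows([-22,-28,-34,-40,-43],.043)
```

```text
t 17.73 pos [0.4695 0.1683 0.0441] F [0.92 0.71 0.45] w 0.03 q [ 0.14  0.11  2.12  0.    0.91 -1.59]
handle -19.9 R 0.1288 F_cw 0.57 F_rad -1.02
-22 [-0.005, 0.001, 0.001, 0.2, -1.7, 0.1, 0.03]
-28 [-0.018, 0.001, 0.0, 0.2, -7.7, 0.1, 0.03]
-34 [-0.032, 0.001, -0.003, 0.2, -13.7, 0.1, 0.03]
-40 [-0.045, 0.001, -0.006, 0.2, -19.7, 0.1, 0.03]
-43 [-0.051, 0.001, -0.009, 0.2, -22.7, 0.1, 0.03]
```

Request:
{"fn": "play_rows", "kwargs": {"rows": [[-0.018, 0.001, 0, 0.2, -7.7, 0.1, 0.03], [-0.032, 0.001, -0.003, 0.2, -13.7, 0.1, 0.03], [-0.045, 0.001, -0.006, 0.2, -19.7, 0.1, 0.03], [-0.051, 0.001, -0.009, 0.2, -22.7, 0.1, 0.03], [-0.051, 0.001, -0.009, 0.2, -22.7, 0.1, 0.03]]}}

```text
time: 18.35
tool_pos: [0.4875, 0.1194, 0.0436]
ee_rot: [-0.345, 0.348, 0.618, -0.615]
contact_force: [-0.4, 0.1, 0.1]
grip_width: 0.03
```

Run:
```python
from h import *
ft(); rows([-38,-35,-32,-29,-26,-23],.043)
```

```text
t 18.35 pos [0.4875 0.1194 0.0436] F [-0.45  0.12  0.07] w 0.03 q [ 0.04  0.11  2.12  0.    0.91 -2.08]
handle -43.3 R 0.1287 F_cw 0.33 F_rad 0.32
-38 [0.012, 0.001, 0.001, 0.3, 5.0, -0.1, 0.03]
-35 [0.019, 0.001, 0.0, 0.3, 8.0, -0.1, 0.03]
-32 [0.025, 0.001, -0.001, 0.3, 11.0, -0.1, 0.03]
-29 [0.032, 0.001, -0.003, 0.3, 14.0, -0.1, 0.03]
-26 [0.039, 0.001, -0.004, 0.3, 17.0, -0.1, 0.03]
-23 [0.045, 0.001, -0.006, 0.3, 20.0, -0.0, 0.03]
```

Request:
{"fn": "play_rows", "kwargs": {"rows": [[0.012, 0.001, 0.001, 0.2, 5, 0, 0.03], [0.019, 0.001, 0, 0.2, 8, 0, 0.03], [0.025, 0.001, -0.001, 0.2, 11, 0, 0.03], [0.032, 0.001, -0.003, 0.2, 14, 0, 0.03], [0.032, 0.001, -0.003, 0.2, 14, 0, 0.03]]}}

```text
time: 18.98
tool_pos: [0.4738, 0.1479, 0.0428]
ee_rot: [0.417, -0.42, -0.57, 0.57]
contact_force: [-1.5, -4.8, 1.5]
grip_width: 0.03
```

Run:
```python
from h import *
ft(); rows([-26,-23,-20,-17],.043)
```

```text
t 18.98 pos [0.4738 0.1479 0.0428] F [-1.47 -4.78  1.49] w 0.03 q [ 0.1   0.1   2.13 -0.    0.91 -1.77]
handle -29.2 R 0.1293 F_cw -4.12 F_rad 2.85
-26 [0.007, -0.0, 0.001, 0.1, 3.0, -0.2, 0.03]
-23 [0.014, -0.0, 0.0, 0.1, 6.0, -0.2, 0.03]
-20 [0.021, -0.0, -0.001, 0.1, 9.0, -0.2, 0.03]
-17 [0.028, -0.0, -0.002, 0.1, 12.0, -0.2, 0.03]
```

Request:
{"fn": "play_rows", "kwargs": {"rows": [[0.007, 0, 0.001, 0, 3, 0, 0.03], [0.014, 0, 0, 0, 6, 0, 0.03], [0.014, 0, 0, 0, 6, 0, 0.03]]}}

```text
time: 19.35
tool_pos: [0.4703, 0.1607, 0.0429]
ee_rot: [-0.445, 0.45, 0.548, -0.547]
contact_force: [0.5, -5.1, -0.1]
grip_width: 0.0298
```

```bash
cat > lid.py <<'E'
from h import *
def lid(im):
    h=cv2.cvtColor(im,cv2.COLOR_RGB2HSV); m=((h[...,0]>112)&(h[...,1]>150)&(h[...,2]>80)).astype(np.uint8); m[:,:240]=0;m[:,290:]=0;m[:190]=0;m[225:]=0
    n,l,s,c=cv2.connectedComponentsWithStats(m); k=1+s[1:,4].argmax(); print('lid',s[k],c[k].round(2))
ft(); lid(cams.get_image('scene'))
E
python3 lid.py
```

```text
t 19.35 pos [0.4703 0.1607 0.0429] F [ 0.51 -5.06 -0.08] w 0.0298 q [ 0.13  0.11  2.13 -0.01  0.9  -1.64]
handle -23.3 R 0.1294 F_cw -5.06 F_rad 0.53Traceback (most recent call last):
  File "lid.py", line 5, in <module>
    ft(); lid(cams.get_image('scene'))
          ~~~^^^^^^^^^^^^^^^^^^^^^^^^^
  File "lid.py", line 4, in lid
    n,l,s,c=cv2.connectedComponentsWithStats(m); k=1+s[1:,4].argmax(); print('lid',s[k],c[k].round(2))
                                                     ~~~~~~~~~~~~~~^^
ValueError: attempt to get argmax of an empty sequence
```

Request:
{"fn": "play_rows", "kwargs": {"rows": [[0.005, 0, 0.001, 0, 2, 0, 0.03], [0.009, 0, 0.001, 0, 4, 0, 0.03], [0.009, 0, 0.001, 0, 4, 0, 0.03]]}}

```text
time: 19.77
tool_pos: [0.4692, 0.1684, 0.043]
ee_rot: [-0.462, 0.47, 0.533, -0.531]
contact_force: [3.4, -5.8, -2.9]
grip_width: 0.0301
```

```bash
python3 -c "
from h import *
ft()"
```

```text
t 19.77 pos [0.4692 0.1684 0.043 ] F [ 3.35 -5.84 -2.89] w 0.0301 q [ 0.15  0.11  2.13 -0.01  0.9  -1.55]
handle -19.9 R 0.1292 F_cw -6.26 F_rad -2.48
```

The force is climbing: 4.3 (free) → 5.1 → 6.3 N. Small steps with averaged readings from here.

Request:
{"fn": "play_rows", "kwargs": {"rows": [[0.0045, 0, 0, 0, 2, 0, 0.03], [0.0045, 0, 0, 0, 2, 0, 0.03]]}}

```text
time: 20.02
tool_pos: [0.469, 0.1716, 0.0428]
ee_rot: [-0.47, 0.48, 0.524, -0.523]
contact_force: [0.4, -7.3, -0.1]
grip_width: 0.0301
```

```bash
cat > avg.py <<'E'
from h import *
L=[]
for _ in range(4):
    s=ctrl.sense(); d=s['tool_pos'][:2]-AX; r=d/np.linalg.norm(d); t=np.array([r[1],-r[0]]); L.append([t@s['contact_force'][:2],r@s['contact_force'][:2],s['contact_force'][2]]); cams.get_image('scene')
print(np.mean(L,0).round(2),np.array(L)[:,0].round(2)); ft()
E
python3 avg.py
```

```text
[-7.15  0.58 -0.22] [-7.32 -7.32 -6.68 -7.27]
t 20.23 pos [0.469  0.1716 0.0428] F [ 0.37 -6.33 -0.95] w 0.03 q [ 0.15  0.11  2.12 -0.01  0.9  -1.51]
handle -18.5 R 0.1289 F_cw -6.33 F_rad 0.39
```

Request:
{"fn": "play_rows", "kwargs": {"rows": [[0.003, 0, 0, 0, 1, 0, 0.03], [0.003, 0, 0, 0, 1, 0, 0.03]]}}

```text
time: 20.48
tool_pos: [0.4689, 0.1731, 0.0428]
ee_rot: [0.473, -0.486, -0.52, 0.52]
contact_force: [0.2, -8.8, 0.6]
grip_width: 0.03
```

```bash
python3 avg.py
```

```text
[-8.2   1.27  0.43] [-8.76 -8.04 -8.23 -7.76]
t 20.68 pos [0.4689 0.1731 0.0428] F [-0.27 -8.34  0.53] w 0.0299 q [ 0.16  0.11  2.12 -0.02  0.9  -1.48]
handle -17.8 R 0.1288 F_cw -8.26 F_rad 1.17
```

About +3.9 N over free at −17.8°, with the angle and force estimates between 30 and 43 N. I'll stop here, back off within the cage and lift clear.

Request:
{"fn": "play_rows", "kwargs": {"rows": [[-0.004, 0, 0, 0, 0, 0, 0.03], [-0.004, 0, 0, 0, 0, 0, 0.042], [-0.004, 0, 0, 0, 0, 0, 0.042], [-0.004, -0.03, 0, 0, 0, 0, 0.042], [-0.004, -0.07, 0, 0, 0, 0, 0.042], [-0.004, -0.13, 0, 0, 0, 0, 0.042], [-0.004, -0.17, 0.0, 0, 0, 0, 0.042], [-0.004, -0.17, 0.03, 0, 0, 0, 0.042]]}}

```text
time: 21.68
tool_pos: [0.4402, 0.1699, 0.2178]
ee_rot: [-0.471, 0.488, 0.523, -0.517]
contact_force: [0.3, 0.3, -0.3]
grip_width: 0.0424
```

Run:
```python
from h import *
st()
r=cams.get_image('scene'); b=cams.get_image('top')
cv2.imwrite('pics/m8.png',np.hstack([cv2.resize(x[...,::-1],None,fx=4,fy=4,interpolation=cv2.INTER_CUBIC) for x in (r[185:275,195:305],b[160:250,190:280])]))
```

```text
t 21.68 pos [0.4402 0.1699 0.2178] F [ 0.31  0.27 -0.31] w 0.0424 q [ 0.16 -0.19  2.06 -0.01  1.25 -1.49]
```

View pics/m8.png

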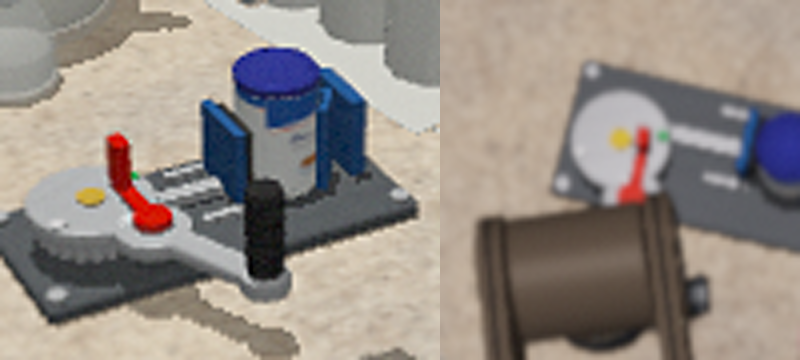

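The final picture shows the tin upright between pad and V jaw, the lever tab at the green dot and the gripper clear. Handing in.

```bash
python3 -c "
from rig import ctrl
print(ctrl.sign_off())"
```

```text
the job is handed in; nothing more can be done
None
```

The tin is clamped and the job was handed in at about 21.7 s. No verdict is reported.

- **Lever:** I pushed the red lever over to the green dot until it hit its stop at about 15 N. It was still at the green dot in the last picture.
- **Swing back:** I swung the handle counter-clockwise to its stop (about −43°). It clicked round at about 1 N, then met the stop at 6 N. I did not measure the jaw's position at that moment.
- **Clamping:** I closed the jaw in two clockwise strokes. The grip force was about 4.3 N with the jaw free and climbed to 7.1 N, then 8.2 N on the tin. I stopped there, at 2.8 to 3.9 N over free, which I estimate as 30 to 45 N at the pad. Then I backed off and lifted clear.
- **Last checks:** The last picture shows the tin upright between the pad and the V jaw. The wrist force read about 0.3 N per axis, so the robot was touching nothing.

**What disagreed or failed:**
- **Fingertip height:** The closed fingertips end about 13 mm short of the reported tool point by touch, and 16–17 mm in the pictures. Because of this my first push passed over the lever without moving it; I corrected the height and the second push worked.
- **Handle nudged:** The handle moved a few degrees counter-clockwise while I pushed the lever over.
- **Clamping force:** The last 0.7° raised the reading by about 1 N, more than the expected stiffness would give. Part of that may be static friction, so the pad force is an estimate.

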